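# Dispense one vial cap into the pick-up bay

### The job

Press the plunger of the cap dispenser down fully once and let it spring back, so that a single cap comes out on the deck in front of the magazine. Then nudge that cap sideways along the deck with the fingertips until it lies flat, wholly between the two rails of the pick-up bay, and leave it there. Do not lift any cap, keep the other caps in the magazine, and do not disturb the small cup on the deck, the vial or the stopper.

Things in the scene. Friction and masses are not known exactly. Their poses are not given: they have to be found in the camera images.
- dispenser: Cap dispenser, fixed, grey with a white housing. Origin on the worktop under the magazine axis; z up, -x the outlet direction (roughly towards the robot), +-y sideways along the deck. Magazine: square open-topped well, 43 mm outside, 35 inside, top z = 68 mm, gate 17 mm high under its front wall. Housing behind it: x = 23 to 105 mm, y = +-24, top z = 45.
- outlet (a point): Point on the deck top where a dispensed cap comes to stand (further out, up to the front lip, after a fast press): x = -51, y = 0, z = 10 mm in the dispenser's frame, axes parallel to it. The flat deck reaches from x = -85 to -20 mm and y = -137 to 137 mm in the dispenser's frame, inside lips 8 mm high along the front and both ends.
- plunger_top (a point): Centre of the top of the plunger's round black head (36 mm diameter), behind the magazine at x = 65, y = 0, z = 80 mm in the dispenser's frame when up. It moves straight down.
- plunger (a joint): Plunger travel in m: 0 up, 0.027 fully down (stop). Spring: about 3 N at first, 6.5 N at full travel, a few N more when pressed fast. It drives a pusher (lowest cap out) forward 2 mm for each mm of travel; a cap is fully out only near the end of the travel. Released, both spring back and the stack drops by one cap.
- cap_1: White ribbed plastic cap, round, 32 mm diameter, 14 mm high, 15 g, the lowest in the magazine, the one to dispense. Origin: centre of its underside, z up.
- cap_2: Second cap from below, same size. It must stay in the magazine.
- cap_3: Third cap from below, same size. It must stay in the magazine.
- cap_4: Top cap, same size. It must stay in the magazine.
- bay: Pick-up bay, fixed on the deck 100 mm to the left or right of the outlet axis (varies), 57.5 mm in front of the magazine axis. Two dark parallel rails, 60 mm long along its y (sideways on the deck), 8 mm high, 50 mm apart, with 15 mm flared lead-ins, open at both ends; no step in the floor (a thin dark patch). Origin: its centre on the deck; axes parallel to the dispenser's.
- weigh_cup: Small lidded cup, 37 mm diameter, 48 mm high, standing loose on the deck on the other side of the outlet from the bay. Bystander. Origin: centre of its underside.
- vial: Small screw-cap vial, 25 mm diameter, 53 mm high, standing loose on the worktop beside the dispenser. Bystander. Origin: centre of its underside.
- stopper: Rubber stopper, 35 mm diameter, 30 mm high, standing loose on the worktop beside the dispenser. Bystander. Origin: centre of its underside.
Not all that is in view belongs to the job. Leave any brown look-alike of the cap_4 alone.

How it is judged:
By the outcome, as a careful person would: the job done as asked, in the order asked, and still so for the second after the job is handed in, with the robot touching nothing.
It also fails if it takes over 48 s, if anything falls off the work surface, if the arm or the gripper's body presses on something with over 40 N, if the wrist force passes 120 N, or if a joint passes its speed limit or range.

### The arm

A 6-joint arm with a two-finger parallel gripper is mounted at the origin on a cart in front of the work surface, level with it; the furniture and walls round the work are solid. World frame = base frame: x ahead of the robot, y to its left, z up, the work surface at z = 0. Lengths are in mm, angles in rad, forces in N, time in s.
With the tool pointing down it reaches from about 400 to 925 mm from the base axis. Payload 12.5 kg.
Tool frame: the origin (TCP) lies midway between the tips of the shut fingers; the grasp point (between the pads) lies 19 mm behind it (env.pinch_z is the z of the grasp point in the tool frame, in mm); z points along the fingers, y is the line along which they close (so a half turn about z gives the same grasp; the last joint's range is limited). The gripper opens to 95 mm and grips with 3 to 60 N. Pads are 20 mm wide; open, the fingers measure 119 mm over their backs; the gripper's body (75 mm by 180 mm) begins 59 mm behind the grasp point.
Start: joints at [-1.343, 0.491, 1.559, -0, 1.092, -0.106], TCP at [204.796, -590.513, 214.661] pointing down, gripper open.
Joint ranges: [-3.1, 3.1], [-0.84, 2.19], [0.05, 2.79], [-1.13, 4.28], [0.06, 2.93], [-2.69, 2.69]. Speed limits (rad/s): [2.22, 2.22, 2.79, 3.14, 3.14, 3.14].

### API

Orientations are given as [roll, pitch, yaw] about the fixed x, y, z axes, in that order (R = Rz(yaw) Ry(pitch) Rx(roll)).
In Python, from cell import env, eyes gives the robot as it stands.
- The arm moves only by the shell command python3 -m inch 'ROWS'. ROWS is JSON, a list of rows, each a list of 3 entries, a list of its own where there are three numbers: the shift along the tool's x, y, z in units of 60 mm (1.0 is 60 mm), then the turn about the tool's z in units of 5 degrees (1.0 is 5 degrees), then the closure, from -1 (fully open) to 1 (shut). In form: [[[tx, ty, tz], turn, claw], ...]. A call has exactly 10 rows; each row shifts and turns the commanded pose from where the row before left it, along the tool's axes as they then stand; what a row does not reach is not made up. A row lasts 1/8 s, in which the tool goes at most 62.5 mm and 10.7 degrees, less where a joint would pass 70% of its speed; a pose out of reach is approached as far as the arm can. A call is refused whole if a number of a shift passes 1 or a number of a turn 1, either way. A call with a gripper value outside its range is refused whole. The fingers move at their own pace and stop on an object; the grip force is fixed at half the most. Time passes only in rows, so rows that do not move let the fingers close, or fill a call up. It gives the time, the measured TCP pose, the force, the opening and the grip force at its end, in the units of the state.
- env.state(): the state, without advancing time (a new reading comes with each control period).
- eyes.read_camera(name): name is "side" or "top"; returns a dict with "pixels" (384x512x3 uint8, red, green, blue), "fx", "fy", "cx", "cy" (pixels), "extrinsics" (4x4, takes a point from world to camera coordinates). Camera axes: x right, y down, z forward; pixel columns grow to the right and rows downward; lengths in mm; the calibration is good to about 2 mm. A picture is of the moment at which its call begins. There is no depth.
- env.job_done(): hands the job in; it is judged then, once.
Trained networks look in a picture, given as the dict that the camera call returned (one of the last four; its "shot" number tells which), for a name from the list of things; names that differ only in an ending like _2 or _b are one class to them, and where a whole thing is asked for, a point or a joint stands for the part that bears it (a point fixed in the world has none). Each returns a list of dicts, best first, with "score" (0 to 1); they miss things now and then, are a little off and sometimes report something else, mostly with a low value. They report only what shows in the picture. A call takes as long as a camera call. They do not tell look-alikes from the thing itself.
- eyes.boxes_of(name, picture): "centre" ([row, column] in pixels, amid what is visible of it).
- eyes.cut_out(name, picture): "mask" (384x512 bool, what is visible of it) and "centre" ([row, column] in pixels, amid what is visible of it).
- eyes.spot_point(name, picture): "centre" ([row, column] in pixels: a listed point, or the origin of a listed thing).
The state is a dict: "t": time; "joints": joint angles; "qvel": joint speeds; "tau": joint torques, N m; "eef_pos": TCP position; "tcp_rot": TCP orientation; "ft_force": force on the tool from outside, world axes, zero at the start; "moment": the same for the moment, N m; "opening": opening from 0.0 (shut) to 1.0 (fully open); "grip_force": force on a finger pad.
Only numpy, scipy, OpenCV 4.12 (cv2) and the standard library are available. Lean on these libraries where they do the work, as an engineer would, in place of code of your own. Each camera call takes 0.05 s, during which the arm holds its last target. There are 200 camera calls.

## Working session

There is one attempt and no reset: what is moved stays moved. The work goes in short steps, Python scripts to look and compute and a shell command to move; the robot and the scene stay as the last step left them, time stands still between calls to the robot, and variables do not carry over. Pictures are saved under pics/ and viewed, at most 10 in all, crops included, and the job is handed in when it is done.

```bash
mkdir -p pics
cat > h.py <<'E'
import numpy as np, cv2
from cell import env, eyes
def shot(n, save=None):
    p=eyes.read_camera(n)
    if save: cv2.imwrite('pics/'+save, cv2.cvtColor(p['pixels'],cv2.COLOR_RGB2BGR))
    return p
def PM(p):
    K=np.array([[p['fx'],0,p['cx']],[0,p['fy'],p['cy']],[0,0,1]])
    return K@np.array(p['extrinsics'])[:3]
def proj(p,X):
    x=PM(p)@np.append(X,1); return (x[:2]/x[2])[::-1]  # row,col
def tri(obs):
    A=[]
    for p,(r,c) in obs:
        P=PM(p); A+= [c*P[2]-P[0], r*P[2]-P[1]]
    v=np.linalg.svd(np.array(A))[2][-1]; return v[:3]/v[3]
def atz(p,rc,z):
    P=PM(p); r,c=rc
    A=np.array([c*P[2]-P[0], r*P[2]-P[1]]); 
    return np.linalg.solve(A[:,:2],-(A[:,2]*z+A[:,3]))
E
python3 - <<'E'
from h import *
s=shot('side','s1.png');t=shot('top','t1.png')
for n in ['dispenser','outlet','plunger_top','cap_4','bay','weigh_cup','vial','stopper']:
    o={}
    for k,p in (('s',s),('t',t)):
        r=eyes.spot_point(n,p)
        print(n,k,[(np.round(d['centre'],1).tolist(),round(d['score'],2)) for d in r][:4])
        if r:o[k]=(p,r[0]['centre'])
    if len(o)==2: 
        X=tri(list(o.values())); print('   ',X.round(1),[ (proj(p,X)-c).round(1).tolist() for p,c in o.values()])
st=env.state(); print(st['eef_pos'],st['tcp_rot'],st['t'])
E
```

```text
dispenser s [([250.0, 231.8], 0.8)]
dispenser t [([212.6, 316.2], 0.9)]
    [534.6  98.8  -1.5] [[0.3, -1.9], [-1.6, -0.3]]
outlet s [([244.4, 203.9], 0.97)]
outlet t [([238.7, 314.0], 0.68)]
    [483.7 103.2   7.5] [[0.1, -0.5], [-0.5, -0.1]]
plunger_top s [([218.2, 261.6], 0.54), ([229.5, 230.2], 0.34)]
plunger_top t [([169.1, 321.6], 0.7)]
    [596.9  96.9  78. ] [[-0.2, 0.8], [0.6, 0.1]]
cap_4 s [([228.5, 228.7], 0.61), ([197.0, 287.5], 0.6), ([225.6, 301.1], 0.46)]
cap_4 t [([150.9, 219.2], 0.75), ([142.4, 272.4], 0.72), ([208.1, 320.5], 0.68), ([206.2, 318.7], 0.6)]
    [599.  271.7 -48.9] [[-11.4, 38.0], [28.8, 6.7]]
bay s [([283.0, 189.0], 0.79), ([227.8, 228.3], 0.33)]
bay t [([245.3, 372.6], 0.71)]
    [474.1  -2.   10.2] [[0.1, -0.9], [-0.7, -0.2]]
weigh_cup s [([212.9, 212.1], 0.83)]
weigh_cup t [([239.5, 262.2], 0.91)]
    [483.1 198.1  12.4] [[0.3, -2.2], [-2.0, -0.4]]
vial s [([280.1, 246.8], 0.94)]
vial t [([189.8, 357.4], 0.76)]
    [574.2  21.5  -1.3] [[-0.2, 1.0], [0.8, 0.1]]
stopper s [([216.2, 263.2], 0.58)]
stopper t [([177.5, 257.9], 0.61)]
    [594.7 207.3   1.1] [[-0.1, 0.5], [0.4, 0.1]]
[ 204.80384588 -590.52077553  214.68684505] [3.14147774e+00 4.12137581e-06 3.33829565e-01] 0.9
```

View pics/t1.png

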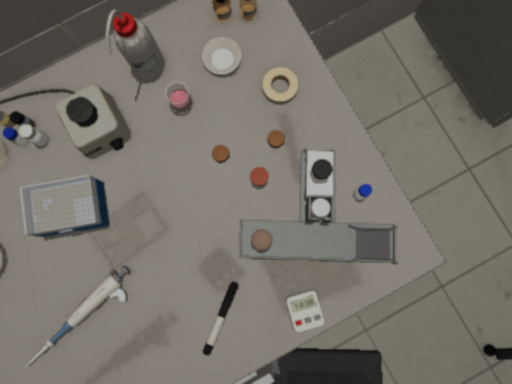

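View pics/s1.png

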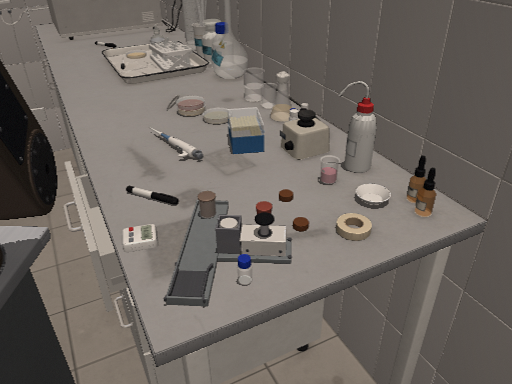

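The top view shows the magazine at about (208,320), the plunger head at (169,321), the bay at (244,375) and the cup at (239,262). The vial is at (191,363), the red stopper at (177,259), and the brown discs are look-alikes. The side view agrees, with the bay on the robot's right (-y). Next I'll fit the dispenser frame.

Run:
```python
from h import *
s=shot('side');t=shot('top')
for n,z in (('plunger_top',80),('cap_4',66)):
  for f in ('cut_out','spot_point'):
    for p in (s,t):
      print(n,f,p is t and 'top' or 'side',[(np.round(d['centre'],1).tolist(),round(d['score'],2),atz(p,d['centre'],z).round(1).tolist()) for d in getattr(eyes,f)(n,p)][:4])
W={'dispenser':[0,0,0],'outlet':[-51,0,10],'plunger_top':[65,0,80],'bay':[-57.5,-100,10]}
obs=[]
for p in (s,t):
  for n,L in W.items():
    r=eyes.spot_point(n,p)
    if r: obs.append((p,np.array(L),np.array(r[0]['centre']),n))
from scipy.optimize import least_squares
def f(q):
  c,s_=np.cos(q[2]),np.sin(q[2]); R=np.array([[c,-s_,0],[s_,c,0],[0,0,1]])
  return np.concatenate([proj(p,R@L+[q[0],q[1],0])-o for p,L,o,n in obs])
r=least_squares(f,[535,99,-.04],loss='soft_l1'); q=r.x
print('fit',q.round(3)); print([(o[3],e.round(1).tolist()) for o,e in zip(obs,f(q).reshape(-1,2))])
c,s_=np.cos(q[2]),np.sin(q[2])
for n,L in W.items(): print(n,(np.array([[c,-s_],[s_,c]])@L[:2]+q[:2]).round(1))
```

```text
plunger_top cut_out side [([224.5, 264.3], 0.74, [601.2, 75.3])]
plunger_top cut_out top [([168.3, 321.1], 0.52, [599.0, 98.2])]
plunger_top spot_point side [([220.9, 263.9], 0.69, [600.1, 85.7])]
plunger_top spot_point top [([169.2, 318.0], 0.61, [597.4, 103.4])]
cap_4 cut_out side [([225.0, 302.2], 0.74, [668.4, 94.7]), ([194.3, 284.3], 0.73, [636.5, 193.5]), ([220.6, 232.1], 0.68, [541.3, 103.1]), ([207.1, 265.8], 0.45, [601.3, 148.1])]
cap_4 cut_out top [([209.4, 320.0], 0.83, [530.0, 98.5]), ([139.9, 274.4], 0.75, [651.4, 178.4]), ([176.2, 257.6], 0.55, [586.2, 206.6]), ([151.8, 219.3], 0.53, [628.6, 274.6])]
cap_4 spot_point side [([227.9, 229.7], 0.67, [539.2, 81.4]), ([228.3, 300.6], 0.56, [665.3, 85.0]), ([193.7, 285.5], 0.52, [638.9, 195.7])]
cap_4 spot_point top [([141.1, 274.3], 0.69, [649.2, 178.5]), ([152.4, 220.2], 0.67, [627.5, 273.0]), ([211.0, 319.3], 0.64, [527.2, 99.7]), ([206.6, 317.5], 0.35, [534.8, 102.8])]
fit [ 5.32991e+02  1.01289e+02 -3.00000e-03]
[('dispenser', [-2.0, -1.2]), ('outlet', [-1.7, 0.2]), ('plunger_top', [-5.2, -0.9]), ('bay', [1.1, 1.1]), ('dispenser', [-0.7, 0.0]), ('outlet', [-0.2, 1.2]), ('plunger_top', [-0.3, 1.4]), ('bay', [1.0, -0.5])]
dispenser [533.  101.3]
outlet [482.  101.5]
plunger_top [598.  101.1]
bay [475.2   1.5]
```

```bash
python3 -m inch '[[[0.4,-0.3,0],0,1],[[0.7,-0.6,0],0,1],[[0.7,-0.6,0],0,1],[[0.7,-0.6,0],0,1],[[0.7,-0.6,0],0,1],[[0.7,-0.6,0],0,1],[[0.7,-0.6,0],0,1],[[0.7,-0.6,0],0,1],[[0.7,-0.6,0],0,1],[[0.7,-0.6,0],0,1]]'
```

```text
t: 3.05
eef_pos: [473.3, -134.0, 214.9]
tcp_rot: [3.141, -0.0, 0.334]
ft_force: [1.0, -1.1, 0.1]
opening: 0.022
grip_force: 0.0
```

```bash
python3 -c "
import cv2
a=cv2.imread('pics/t1.png')[145:270,235:400]
cv2.imwrite('pics/t1c.png',cv2.resize(a,None,fx=4.8,fy=4.8,interpolation=cv2.INTER_CUBIC))"
```

```text
(no output)
```

View pics/t1c.png

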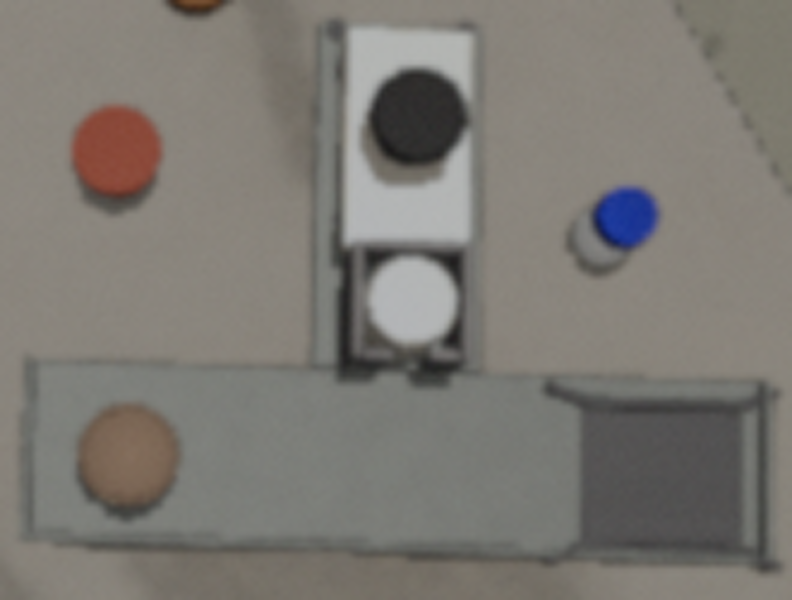

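The crop shows the plunger head centre at (418,117), the top cap at (413,301) and the cup lid at (129,455). The bay patch spans u 581-743, v 402-550.

Run:
```python
from h import *
t=shot('top')
for n,u,v,z in (('plunger',418,117,80),('cap4',413,301,66),('cup',129,455,58),('bayLB',581,404,10),('bayRB',743,404,10),('bayRF',743,550,10),('bayLF',581,545,10),('lipL',27,541,18),('lipR',767,567,18),('vial',627,217,53),('stop',117,150,30)):
    print(n,atz(t,(145+(v-2)/4.8,235+(u-2)/4.8),z).round(1))
```

```text
plunger [597.9  97.2]
cap4 [533.7  97.4]
cup [477.3 198. ]
bayLB [502.2  27.9]
bayRB [503.3 -33.1]
bayRF [448.6 -31.9]
bayLF [449.3  28.4]
lipL [446.6 236. ]
lipR [442.4 -38.7]
vial [567.4  18.3]
stop [593.4 205. ]
```

```bash
python3 -m inch '[[[0.65,-0.59,0],0,1],[[0.65,-0.59,0],0,1],[[0.65,-0.59,0],0,1],[[0.65,-0.59,0],0,1],[[0.63,-0.59,0],0,1],[[0,0,0],-1,1],[[0,0,0.2],-1,1],[[0,0,0.2],-1,1],[[0,0,0.2],-1,1],[[0,0,0.2],-1,1]]' && python3 -m inch '[[[0,0,0.2],-1,1],[[0,0,0.2],-1,1],[[0,0,0.2],-1,1],[[0,0,0.2],-1,1],[[0,0,0.1],-1,1],[[0,0,0.1],-1,1],[[0,0,0.1],-1,1],[[0,0,0.1],-1,1],[[0,0,0.1],-1,1],[[0,0,0],0,1]]'
```

```text
t: 4.35
eef_pos: [597.7, 95.0, 166.2]
tcp_rot: [3.141, -0.0, 0.773]
ft_force: [-0.7, -0.7, 1.1]
opening: 0.005
grip_force: 0.0
t: 5.6
eef_pos: [597.5, 95.0, 88.3]
tcp_rot: [-3.141, 0.0, 1.555]
ft_force: [0.6, -0.6, -0.6]
opening: 0.007
grip_force: 0.0
```

```bash
python3 -m inch '[[[0.035,0,0.08],0,1],[[0,0,0.06],0,1],[[0,0,0.06],0,1],[[0,0,0.06],0,1],[[0,0,0.06],0,1],[[0,0,0.06],0,1],[[0,0,0.06],0,1],[[0,0,0.05],0,1],[[0,0,0.05],0,1],[[0,0,0.03],0,1]]'
```

```text
t: 6.85
eef_pos: [597.8, 97.3, 54.7]
tcp_rot: [3.141, -0.0, 1.555]
ft_force: [-2.0, 1.3, 6.0]
opening: 0.007
grip_force: 3.4
```

```bash
python3 -m inch '[[[0,0,0.01],0,1],[[0,0,0.01],0,1],[[0,0,0.01],0,1],[[0,0,0.01],0,1],[[0,0,0],0,1],[[0,0,0],0,1],[[0,0,0],0,1],[[0,0,0],0,1],[[0,0,0],0,1],[[0,0,0],0,1]]'
python3 - <<'E'
from h import *
t=shot('top','t2.png')
a=cv2.imread('pics/t2.png')[145:270,235:400]
cv2.imwrite('pics/t2c.png',cv2.resize(a,None,fx=4.8,fy=4.8,interpolation=cv2.INTER_CUBIC))
E
```

```text
t: 8.1
eef_pos: [597.8, 97.3, 53.2]
tcp_rot: [3.141, -0.0, 1.555]
ft_force: [-4.6, 1.4, 15.6]
opening: 0.003
grip_force: 8.0
```

View pics/t2c.png

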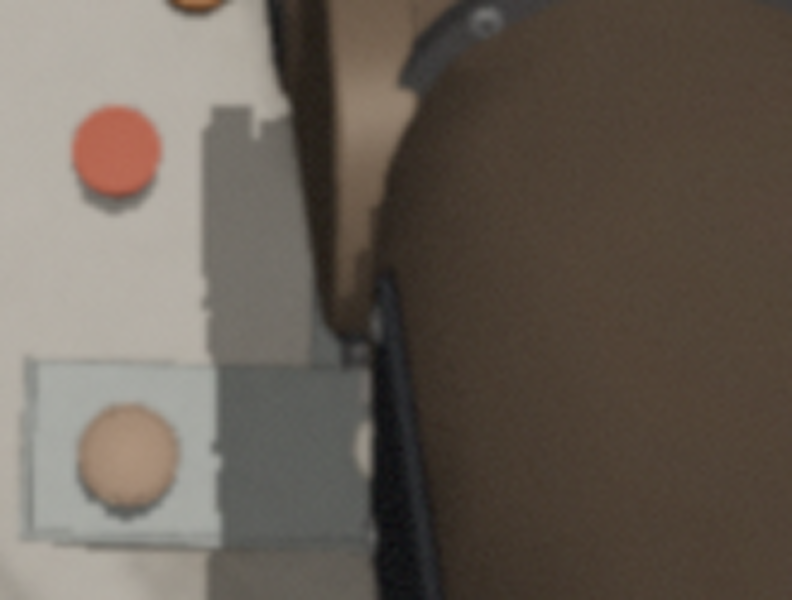

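The force rose to 15.6 N at 26.8 mm of travel, so the stop is reached. The cap edge shows at (360,447) on the deck. Now I release slowly, then go up and aside.

```bash
python3 -m inch '[[[0,0,-0.1],0,1],[[0,0,-0.1],0,1],[[0,0,-0.1],0,1],[[0,0,-0.1],0,1],[[0,0,-0.1],0,1],[[0,0,-0.2],0,1],[[0,0,-0.4],0,1],[[0,0,-0.6],0,1],[[0.8,0,-0.5],0,0.7],[[0.8,0,0],0,0.7]]' && python3 -m inch '[[[1,0,0],0,0.7],[[1,0,0],0,0.7],[[1,0,0],0,0.7],[[0.5,0,0],0,0.7],[[0,0,0],0,0.7],[[0,0,0],0,0.7],[[0,0,0],0,0.7],[[0,0,0],0,0.7],[[0,0,0],0,0.7],[[0,0,0],0,0.7]]'
python3 - <<'E'
from h import *
s=shot('side','s3.png');t=shot('top','t3.png')
for n in ('cap_1','plunger_top'):
  for k,p in (('side',s),('top',t)):
    print(n,k,[(np.round(d['centre'],1).tolist(),round(d['score'],2),atz(p,d['centre'],24).round(1).tolist()) for d in eyes.cut_out(n,p)])
a=cv2.imread('pics/t3.png')[145:270,235:400]
cv2.imwrite('pics/t3c.png',cv2.resize(a,None,fx=4.8,fy=4.8,interpolation=cv2.INTER_CUBIC))
E
```

```text
t: 9.4
eef_pos: [600.2, 194.0, 187.3]
tcp_rot: [3.137, -0.001, 1.554]
ft_force: [-0.2, -0.5, -0.4]
opening: 0.13
grip_force: 0.0
t: 10.65
eef_pos: [602.4, 402.9, 184.0]
tcp_rot: [3.142, 0.0, 1.555]
ft_force: [0.1, 0.3, 0.0]
opening: 0.152
grip_force: 0.0
cap_1 side [([221.6, 299.6], 0.77, [667.5, 160.5]), ([241.5, 204.1], 0.53, [488.1, 92.3]), ([191.6, 287.4], 0.49, [644.2, 268.1]), ([226.0, 230.8], 0.41, [533.2, 141.3])]
cap_1 top [([237.0, 315.8], 0.72, [485.1, 101.4]), ([152.2, 218.1], 0.72, [637.6, 281.2]), ([139.6, 277.1], 0.54, [663.0, 172.9]), ([208.2, 318.9], 0.52, [537.0, 95.9]), ([242.1, 373.9], 0.31, [478.0, -1.7])]
plunger_top side [([224.6, 263.6], 0.57, [597.0, 148.2]), ([222.7, 228.1], 0.45, [526.7, 151.7])]
plunger_top top [([169.9, 321.1], 0.75, [607.3, 92.0])]
```

View pics/t3c.png

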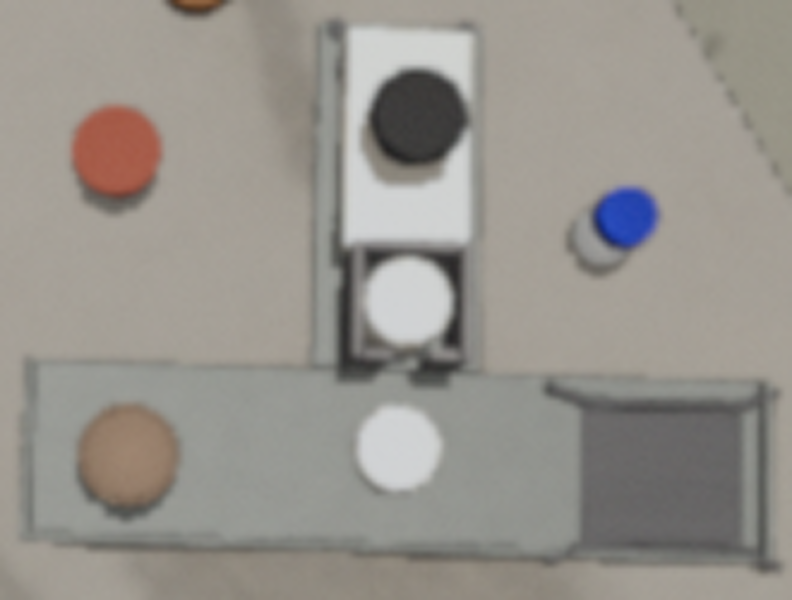

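The cap stands at (399,448) in the crop, about (483,98) in the world. The stack has dropped and the plunger is up. I'll stage behind the cap on its +y side.

```bash
python3 -m inch '[[[-0.56,-0.24,0],0,0.7],[[-0.56,-0.24,0],0,0.7],[[-0.56,-0.24,0],0,0.7],[[-0.56,-0.24,0],0,0.7],[[-0.56,-0.24,0],0,0.7],[[-0.56,-0.24,0],0,0.7],[[-0.56,-0.24,0],0,0.7],[[-0.53,-0.24,0],0,0.7],[[0,0,0.6],0,0.7],[[0,0,0.4],0,0.7]]'
```

```text
t: 12.2
eef_pos: [483.0, 137.5, 123.4]
tcp_rot: [3.141, 0.0, 1.555]
ft_force: [0.4, -0.6, 0.3]
opening: 0.149
grip_force: 0.0
```

```bash
python3 -m inch '[[[0,0,0.3],0,0.7],[[0,0,0.3],0,0.7],[[0,0,0.3],0,0.7],[[0,0,0.3],0,0.7],[[0,0,0.2],0,0.7],[[0,0,0.15],0,0.7],[[0,0,0.1],0,0.7],[[0,0,0.07],0,0.7],[[0,0,0],0,0.7],[[0,0,0],0,0.7]]'
```

```text
t: 13.45
eef_pos: [483.2, 137.9, 21.0]
tcp_rot: [3.141, 0.0, 1.556]
ft_force: [0.3, -0.6, 0.2]
opening: 0.153
grip_force: 0.0
```

```bash
python3 -m inch '[[[0,0,0.08],0,0.7],[[-0.05,0,0],0,0.7],[[-0.1,0,0],0,0.7],[[-0.1,0,0],0,0.7],[[-0.1,-0.01,0],0,0.7],[[-0.12,-0.01,0],0,0.7],[[-0.12,-0.01,0],0,0.7],[[-0.12,-0.01,0],0,0.7],[[-0.1,-0.01,0],0,0.7],[[-0.06,0,0],0,0.7]]'
python3 - <<'E'
from h import *
t=shot('top','t4.png');s=shot('side','s4.png')
a=cv2.imread('pics/t4.png')[145:270,235:400]; b=cv2.imread('pics/s4.png')[170:310,140:300]
cv2.imwrite('pics/c4.png',np.hstack([cv2.resize(x,(395,320),interpolation=cv2.INTER_CUBIC) for x in (a,b)]))
E
```

```text
t: 14.7
eef_pos: [479.3, 85.3, 16.0]
tcp_rot: [-3.141, 0.0, 1.555]
ft_force: [-1.3, -0.2, 0.6]
opening: 0.149
grip_force: 0.1
```

View pics/c4.png

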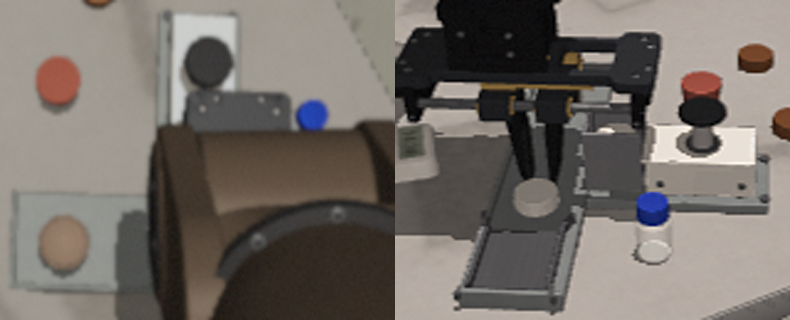

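The side view shows the cap, at about (537,197) in the composite, flat and nested against both fingertips, heading for the bay. I'll carry on.

```bash
python3 -m inch '[[[-0.1,-0.01,0],0,0.7],[[-0.13,-0.01,0],0,0.7],[[-0.13,-0.01,0],0,0.7],[[-0.13,-0.01,0],0,0.7],[[-0.13,0,0],0,0.7],[[-0.13,0,0],0,0.7],[[-0.13,0,0],0,0.7],[[-0.1,0,0],0,0.7],[[-0.05,0,0],0,0.7],[[-0.02,0,0],0,0.7]]'
python3 - <<'E'
from h import *
s=shot('side','s5.png')
b=cv2.imread('pics/s5.png')[200:310,140:300]
cv2.imwrite('pics/c5.png',cv2.resize(b,(800,550),interpolation=cv2.INTER_CUBIC))
E
```

```text
t: 16.05
eef_pos: [475.9, 22.6, 16.0]
tcp_rot: [3.142, 0.0, 1.555]
ft_force: [-0.5, -0.4, 0.9]
opening: 0.151
grip_force: 0.0
```

View pics/c5.png

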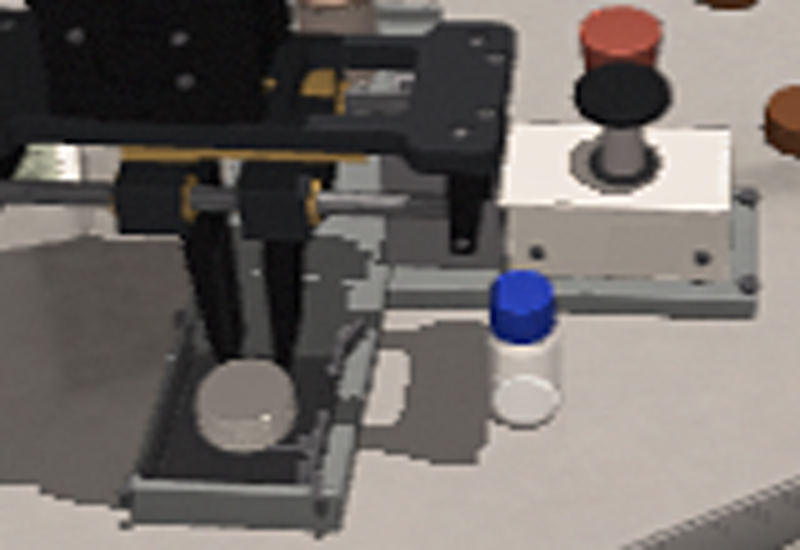

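The cap, at about (245,405) in the crop, lies flat on the dark patch between the rails. I'll back straight off (+y), then go up and out of the camera's view.

```bash
python3 -m inch '[[[0.05,0,0],0,0.7],[[0.1,0,0],0,0.7],[[0.2,0,0],0,0.7],[[0.2,0,0],0,0.7],[[0,0,-0.2],0,0.7],[[0,0,-0.5],0,0.7],[[0,0,-0.8],0,0.7],[[0,0,-0.8],0,0.7],[[0,0,-0.5],0,0.7],[[0,0,0],0,0.7]]' && python3 -m inch '[[[0.9,0,0],0,0.7],[[0.9,0,0],0,0.7],[[0.9,0,0],0,0.7],[[0.9,0,0],0,0.7],[[0.9,0,0],0,0.7],[[0.9,0,0],0,0.7],[[0.6,0,0],0,0.7],[[0,0,0],0,0.7],[[0,0,0],0,0.7],[[0,0,0],0,0.7]]'
python3 - <<'E'
from h import *
t=shot('top','t6.png')
a=cv2.imread('pics/t6.png')[145:270,235:400]
cv2.imwrite('pics/t6c.png',cv2.resize(a,None,fx=4.8,fy=4.8,interpolation=cv2.INTER_CUBIC))
E
```

```text
t: 17.35
eef_pos: [477.1, 55.8, 186.7]
tcp_rot: [3.137, 0.0, 1.556]
ft_force: [-0.3, 0.4, -1.3]
opening: 0.148
grip_force: 0.0
t: 18.6
eef_pos: [482.1, 414.6, 183.9]
tcp_rot: [-3.141, 0.001, 1.554]
ft_force: [0.6, -0.3, 0.7]
opening: 0.15
grip_force: 0.0
```

View pics/t6c.png

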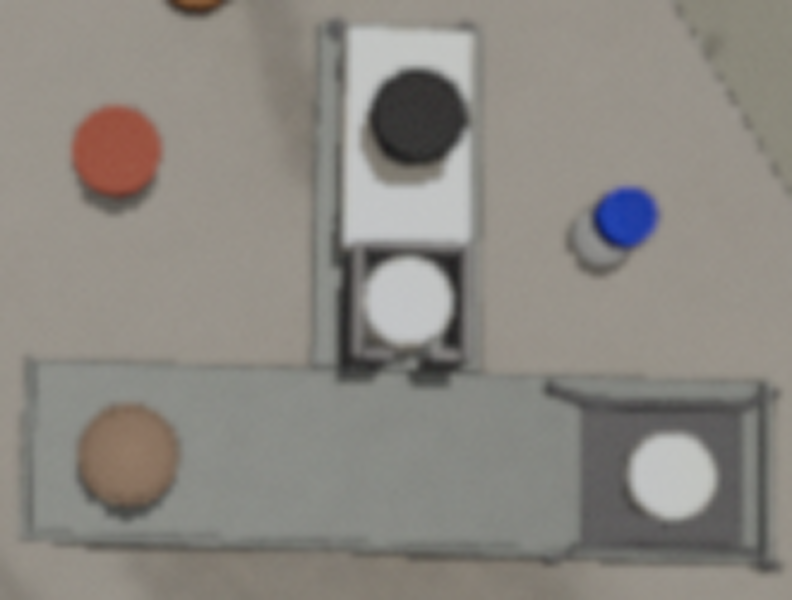

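The cap, at (672,476), lies wholly within the bay patch (u 581-743, v 402-550), and the cup, vial, stopper and stack are where they were.

```bash
python3 -c "
from cell import env
print(env.job_done())"
```

```text
the job is handed in; nothing more can be done
None
```

The job is handed in: one cap was dispensed and nudged flat between the bay rails, and the last top view shows the other caps still in the magazine and the cup, vial and stopper unmoved.

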